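# Tip the supply carton over onto the logging outline

### The job

Push the tall carton over so that it falls onto its broad face and lies flat wholly inside the rectangle marked on the counter, then press the logger's key right down and let it come up again. Only push with the fingertips: do not pick up or carry the carton, and leave the other things on the counter where they stand.

Things in the scene. Friction and masses are not known exactly. Their poses are not given: they have to be found in the camera images.
- carton: tall cardboard carton, white blank panels, loose, upright: 90 mm wide (its x), 50 thick (y), 150 tall (z); about 0.2 kg. Origin: centre of its base. Its +y or -y axis points to the outline, within 15 degrees; push on the broad face away from the outline. Pushed near the top it tips about its lower edge, hardly sliding, falls by itself once leant about 20 degrees and then lies 50 mm high
- carton_base_a (a point): point of the carton at x = -45 mm, mid-thickness, on the base edge
- carton_base_b (a point): point of the carton at x = +45 mm, mid-thickness, on the base edge
- carton_top_a (a point): point of the carton at x = -45 mm, mid-thickness, at the top (150 mm above the base)
- carton_top_b (a point): point of the carton at x = +45 mm, mid-thickness, at the top (150 mm above the base)
- outline: rectangle marked on the counter with flat dark line 8 mm wide (no height to speak of); clear inside 140 mm along its x by 200 mm along its y. Origin: its centre, at counter height. It lies to one side of the tall carton, which starts standing across its near short line, so that the carton's lower edge on that side is about 5 to 25 mm inside the clear area
- logger: stock logger: a low white box 110 x 75 x 40 mm high fixed to the counter on the left or right of the work, carrying one round key on top. Origin: centre of its underside
- key_top (a point): centre of the top of the logger's round key, 32 mm across, in a grey housing on top of the logger; pressed straight down, moves with the key
- key (a joint): travel of the key in m: 0 is up, 0.006 fully down (spring, about 5 N when fully down); springs back when let go
- tray: low open steel instrument tray 160 x 100 x 18 mm, loose, with dental hand instruments in it; its long side is its x axis. It stands on the other side of the tall carton from the outline. Must not be disturbed. Origin: centre of its underside
- sanitiser: white plastic bottle, 64 mm across, 170 mm tall, loose, standing at the left or right of the work (the opposite side to the logger). Must not be disturbed. Origin: centre of its underside
- small_carton: a short cardboard carton 75 x 60 x 80 mm tall with white panels, loose, at the far side of the counter; NOT the one to lay down. Must not be disturbed. Origin: centre of its underside
- bowl: blue plastic mixing bowl, 110 mm across, 50 mm high, loose, at one far corner of the work. Must not be disturbed. Origin: centre of its underside
- cup: white plastic cup, 72 mm across, 85 mm high, loose, at the far side. Must not be disturbed. Origin: centre of its underside
- jar: glass jar with a steel cap, 72 mm across, 80 mm high, loose, at one far corner of the work. Must not be disturbed. Origin: centre of its underside
- spatula: mixing spatula 180 mm long, under 30 mm high, lying loose at the far side. Must not be disturbed. Its handle points to its own -x
Mind the look-alikes: they are no part of the job. Leave any blue or green look-alike of the tray alone.

How it is judged:
On the way, in this order (a step that is already met when the one before it is completed fails the run):
1. the tall carton lies flat on a broad face inside the marked rectangle ((angle between carton's own y axis and vertical below 0.08 rad or angle between carton's own y axis and vertical above 3.06 rad) and height (world z) of each of carton_base_a, carton_base_b, carton_top_a, carton_top_b below 0.032 m and x of carton_base_a in the frame of outline between -0.075 and 0.075 m and y of carton_base_a in the frame of outline between -0.105 and 0.105 m and x of carton_base_b in the frame of outline between -0.075 and 0.075 m and y of carton_base_b in the frame of outline between -0.105 and 0.105 m and x of carton_top_a in the frame of outline between -0.075 and 0.075 m and y of carton_top_a in the frame of outline between -0.105 and 0.105 m and x of carton_top_b in the frame of outline between -0.075 and 0.075 m and y of carton_top_b in the frame of outline between -0.105 and 0.105 m and linear speed of carton below 0.01 m/s and angular speed of carton below 0.1 rad/s), for 0.2 s.
2. the logger's key is pressed right down (value of joint key above 0.0045 m), for 0.05 s.
At the end, for the whole second after the job is handed in: The tall carton lies at rest flat on a broad face (0.08 rad), its four middle-plane end points inside the rectangle or at most 5 mm onto its line; after that the key went down at least 4.5 mm and is up again (under 1 mm); no bystander moved over 15 mm or tipped (all of step 1 and value of joint key below 0.001 m and not (distance of any of tray, sanitiser, small_carton, bowl, cup, jar, spatula from where it was at the start of the episode above 0.015 m or angle between any of tray, sanitiser, small_carton, bowl, cup, jar's own z axis and vertical above 0.3 rad)); the robot touches nothing.
It fails at once if the carton is lifted or carried: the whole of it is more than about 15 mm off the counter (height (world z) of each of carton_base_a, carton_base_b, carton_top_a, carton_top_b above 0.04 m).
It fails at once if a bystander is moved more than 15 mm or tipped (distance of any of tray, sanitiser, small_carton, bowl, cup, jar, spatula from where it was at the start of the episode above 0.015 m or angle between any of tray, sanitiser, small_carton, bowl, cup, jar's own z axis and vertical above 0.3 rad).
It also fails if it takes over 42 s, if anything falls off the work surface, if the arm or the gripper's body presses on something with over 40 N, if the wrist force passes 120 N, or if a joint passes its speed limit or range.

### The arm

A 7-joint arm with a two-finger parallel gripper is mounted at the origin on the work surface. World frame = base frame: x ahead of the robot, y to its left, z up, the work surface at z = 0. Lengths are in m, angles in rad, forces in N, time in s.
With the tool pointing down it reaches from about 0.425 to 0.95 m from the base axis. Payload 4.7 kg.
Tool frame: the origin (TCP) lies on the centre line of the jaws, within the pads' length; the fingertips stand robot.nose_length ahead of it and the grasp point (between the pads) lies 8 mm behind it (robot.nose_length is the distance from the TCP to the fingertips, in m); z points along the fingers, x is the direction in which the jaws open and shut, and the axes are right-handed (so a half turn about z gives the same grasp; the last joint's range is limited). The gripper opens to 85 mm and grips with 20 to 120 N. Pads are 22 mm wide; open, the fingers measure 114 mm over their backs; the gripper's body (76 mm by 85 mm) begins 54 mm behind the grasp point. The pads swing forward as they close: fully open they stand 13 mm farther back than shut.
Start: joints at [1.083, 0.469, -0.049, 1.532, 0.024, 1.141, -0.082], TCP at [0.299, -0.605, 0.242] pointing down, gripper open.
Joint ranges: [-2.59, 2.59], [-0.33, 1.99], [-1.39, 1.29], [0.1, 2.45], [-1.04, 4.18], [0.21, 1.99], [-2.66, 2.66]. Speed limits (rad/s): [2.57, 2.57, 3.14, 3.14, 3.14, 3.14, 3.14].

### API

Orientations are given as [roll, pitch, yaw] about the fixed x, y, z axes, in that order (R = Rz(yaw) Ry(pitch) Rx(roll)).
In Python, from plant import robot gives the robot as it stands. Calls block until the motion is done:
- robot.goto(position, orientation): joint-space move of the TCP to a pose.
- robot.move_straight(position, vel=0.15, attitude=None, contact_N=None): straight line of the TCP; attitude=None keeps the orientation; vel is the mean speed in m/s. With contact_N (N) it stops when the force on the tool has changed by that much, and returns True; else False.
- robot.move_joints(angles): joint-space move.
- robot.grip(opening, strength=None): opening from 0.0 (shut) to 1.0 (fully open); strength is the grip in N (None keeps the last); returns when the fingers have stopped.
- robot.sleep(seconds).
- robot.inverse_kinematics(position, orientation): joint angles nearest the present ones, or None.
- robot.sense(): the state.
- robot.grab_frame(name): name is "side" or "top"; returns a dict with "image" (384x512x3 uint8, red, green, blue), "range_z" (384x512 float32, m along the optical axis (not along the pixel's ray), 0 where there is no reading), "fx", "fy", "cx", "cy" (pixels), "R" (3x3) and "t" (3): a world point X has camera coordinates R X + t. Camera axes: x right, y down, z forward; pixel columns grow to the right and rows downward; lengths in m; the calibration is good to about 2 mm. A picture is of the moment at which its call begins.
A pose or a line that the arm cannot do raises robot.IKError and nothing moves.
- robot.close_job(): hands the job in, once; it reports no verdict.
The state is a dict: "t": time; "joint_pos": joint angles; "joint_velocities": joint speeds; "effort": joint torques, N m; "tcp_pos": TCP position; "tcp_rot": TCP orientation; "wrist_force": force on the tool from outside, world axes, zero at the start; "torque": the same for the moment, N m; "opening": opening from 0.0 (shut) to 1.0 (fully open).
Only numpy, scipy, OpenCV 4.12 (cv2) and the standard library are available. Lean on these libraries where they do the work, as an engineer would, in place of code of your own. Each camera call takes 0.05 s, during which the arm holds its last target.

## Working session

There is one attempt and no reset: what is moved stays moved. The work goes in short steps, each a Python script; the robot and the scene stay as the last script left them, time stands still between calls to the robot, and variables do not carry over. Pictures are saved under pics/ and viewed, and the job is handed in when it is done.

```bash
ls; mkdir -p pics
python3 - <<'E'
from plant import robot
import cv2,numpy as np
for n in ("top","side"):
    f=robot.grab_frame(n); np.savez(f"pics/{n}0.npz",**f)
    cv2.imwrite(f"pics/{n}0.png",cv2.resize(f["image"][:,:,::-1],(800,600)))
    print(n,f["fx"],f["cx"],f["cy"],(-f["R"].T@f["t"]).round(3),f["R"].round(3).tolist())
s=robot.sense(); print(s["t"],s["tcp_pos"],s["tcp_rot"],s["opening"],robot.nose_length)
E
```

```text
pics
top 424.1004254581044 256.91445797249963 198.2994897368623 [ 0.463 -0.015  1.146] [[0.027, -0.999, -0.022], [-0.998, -0.026, -0.057], [0.056, 0.024, -0.998]]
side 433.6026205573586 250.5464412031047 187.97719846229157 [0.495 1.132 0.765] [[-0.999, -0.029, -0.023], [0.006, 0.493, -0.87], [0.037, -0.87, -0.492]]
0.1 [ 0.29870828 -0.60473148  0.24134217] [ 3.14153142e+00  1.79917515e-03 -1.11202999e+00] 1.0002922608709348 0.011
```

View pics/top0.png

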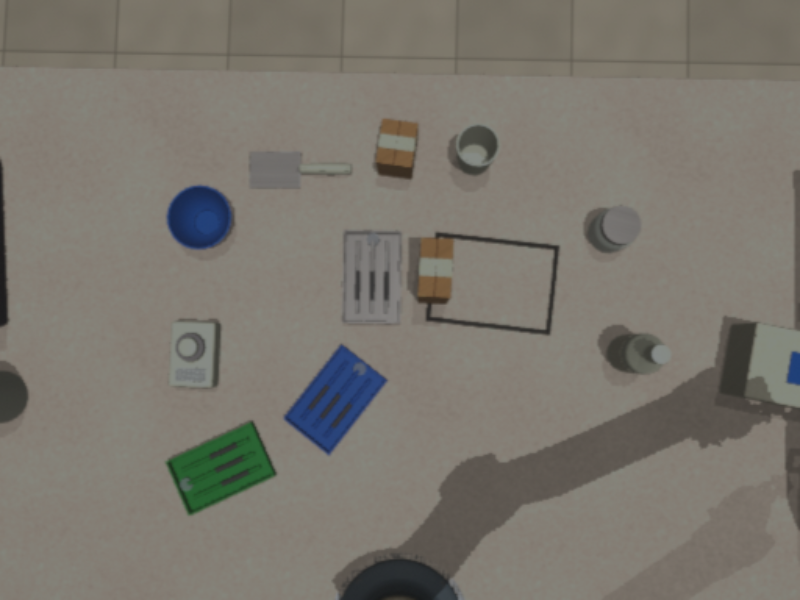

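View pics/side0.png

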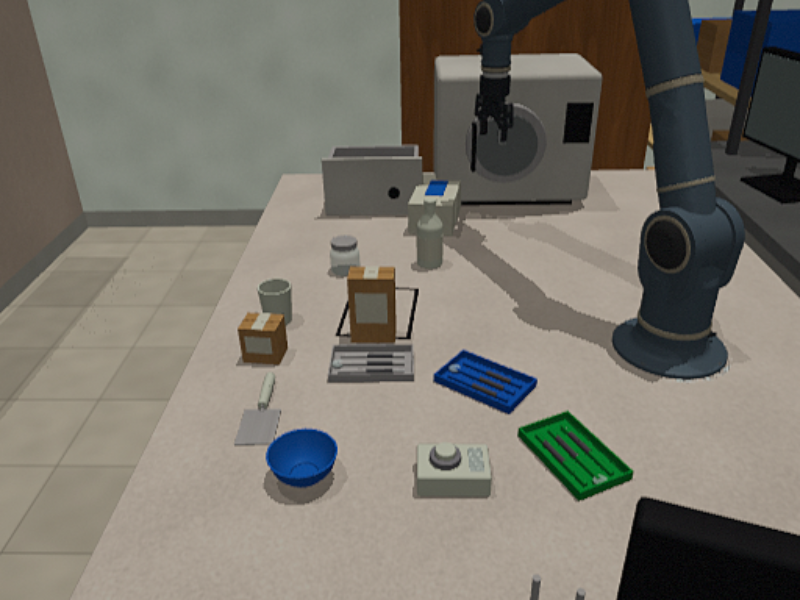

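The top picture has two tan cartons: the tall one at about (436,270) in 800x600 pixels, standing across the outline, and the small one at (397,148). The tray is the steel one at (372,278); the blue and green ones are look-alikes. The key is at (189,347), the outline runs to the right of the carton, and the bottle is at (645,355).

```bash
cat > h.py <<'E'
import numpy as np,cv2
def load(n): 
    return dict(np.load(f"pics/{n}.npz"))
def ray(f,u,v,z):
    R,t=f["R"],f["t"]; C=-R.T@t
    d=R.T@np.array([(u-f["cx"])/f["fx"],(v-f["cy"])/f["fy"],1.]); return C+d*(z-C[2])/d[2]
def pts(f):
    Z=f["range_z"]; v,u=np.mgrid[:Z.shape[0],:Z.shape[1]]
    P=np.stack([(u-f["cx"])/f["fx"]*Z,(v-f["cy"])/f["fy"]*Z,Z],-1)
    W=(P-f["t"])@f["R"]; W[Z==0]=np.nan; return W
def proj(f,X):
    c=f["R"]@np.asarray(X)+f["t"]; return f["fx"]*c[0]/c[2]+f["cx"],f["fy"]*c[1]/c[2]+f["cy"]
E
python3 - <<'E'
from h import *
f=load("top0"); W=pts(f); im=f["image"]; s=load("side0"); Ws=pts(s)
k=.64
def reg(W,u0,u1,v0,v1,z0,z1):
    m=np.zeros(W.shape[:2],bool); m[v0:v1,u0:u1]=1
    return m&(W[...,2]>z0)&(W[...,2]<z1)
def rect(m,name,z=None):
    P=W[m]; zz=np.median(P[:,2])
    c=max(cv2.findContours(m.astype(np.uint8),0,2)[0],key=cv2.contourArea)
    q=np.array([ray(f,u,v,zz if z is None else z)[:2] for u,v in cv2.boxPoints(cv2.minAreaRect(c))])
    print(name,m.sum(),"z",zz.round(4),"c",q.mean(0).round(4),"sides",[np.linalg.norm(q[i]-q[i-1]).round(4) for i in (1,2)],q.round(3).tolist())
rect(reg(W,255,305,140,205,.13,.17),"carton top")
rect(reg(W,105,145,200,252,.032,.048),"logger")
rect(reg(W,110,140,205,235,.048,.075),"key")
m=reg(W,110,140,205,235,.048,.075);print(np.sort(W[m][:,2])[::20].round(4))
rect(reg(W,215,262,145,210,.008,.03),"tray")
for n,a in (("sanit",(385,435,205,245,.03,.3)),("jar",(370,415,125,165,.03,.2))):
    m=reg(W,*a);print(n,W[m].min(0).round(3),W[m].max(0).round(3))
# outline
g=cv2.cvtColor(im,cv2.COLOR_RGB2GRAY); m=(g<70); b=np.zeros_like(m); b[145:218,262:362]=1; m&=b&(abs(W[...,2])<.012)
print("outline px",m.sum())
# side-view carton points
m=reg(Ws,215,260,165,225,.02,.2); P=Ws[m]; print("side carton",m.sum(),P.min(0).round(3),P.max(0).round(3))
mt=m&(Ws[...,2]>.14);print("top side",Ws[mt].mean(0).round(3))
cv2.imwrite("pics/crop.png",cv2.resize(im[130:250,90:370,::-1],None,fx=2.8,fy=2.8,interpolation=2))
v=reg(Ws,255,320,270,320,.03,.1);print("logger side",Ws[v].max(0))
E
```

```text
carton top 814 z 0.1507 c [ 0.5842 -0.0397] sides [np.float64(0.0913), np.float64(0.0499)] [[0.539, -0.013], [0.631, -0.016], [0.629, -0.066], [0.538, -0.063]]
logger 935 z 0.0407 c [0.4423 0.3613] sides [np.float64(0.0768), np.float64(0.1071)] [[0.495, 0.402], [0.497, 0.325], [0.39, 0.321], [0.388, 0.397]]
key 268 z 0.0552 c [0.4546 0.3615] sides [np.float64(0.0455), np.float64(0.0467)] [[0.436, 0.388], [0.481, 0.381], [0.473, 0.335], [0.428, 0.342]]
[0.0481 0.0504 0.0514 0.0522 0.053  0.0537 0.0545 0.0558 0.0593 0.0614
 0.0626 0.0632 0.0644 0.0657]
tray 697 z 0.0126 c [0.5837 0.0668] sides [np.float64(0.1608), np.float64(0.1015)] [[0.503, 0.117], [0.664, 0.118], [0.664, 0.016], [0.503, 0.016]]
sanit [ 0.432 -0.397  0.03 ] [ 0.494 -0.337  0.176]
jar [ 0.634 -0.369  0.03 ] [ 0.704 -0.303  0.086]
outline px 497
side carton 1439 [ 0.522 -0.334  0.02 ] [0.688 0.021 0.155]
top side [ 0.584 -0.035  0.15 ]
logger side [0.49581254 0.40189265 0.06697701]
```

View pics/crop.png

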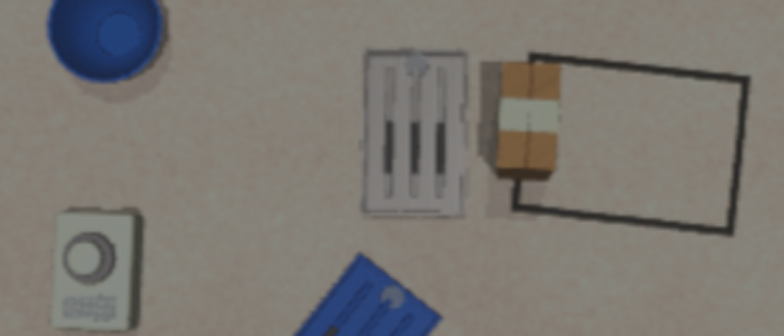

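The crop confirms the choice. The tan carton stands across the outline's near line, with the steel tray to its left. Next I'll fit the outline and the key centre.

```bash
cat > m.py <<'E'
from h import *
f=load("top0"); W=pts(f); im=f["image"]; s=load("side0"); Ws=pts(s)
g=cv2.cvtColor(im,cv2.COLOR_RGB2GRAY)
bg=cv2.medianBlur(g,31); m=(g<bg*0.75); b=np.zeros_like(m); b[145:218,262:362]=1; m&=b&(abs(W[...,2])<.012)
vv,uu=np.nonzero(m); P=np.array([ray(f,u,v,0.)[:2] for u,v in zip(uu,vv)])
# long lines: far-x and near-x; split by distance, fit with cv2.fitLine
A=ray(f,436*.64,235*.64,0)[:2];B=ray(f,558*.64,246*.64,0)[:2];C=ray(f,549*.64,332*.64,0)[:2];D=ray(f,428*.64,318*.64,0)[:2]
def fit(p,q):
    for _ in range(3):
        d=(q-p)/np.linalg.norm(q-p); n=np.array([-d[1],d[0]]); L=np.linalg.norm(q-p)
        r=(P-p)@n; t=(P-p)@d; k=(abs(r)<.009)&(t>.012)&(t<L-.012)
        l=cv2.fitLine(P[k].astype(np.float32),cv2.DIST_HUBER,0,.01,.001).ravel()
        d2=l[:2]*np.sign(l[:2]@d); o=l[2:]; p,q=o+d2*((p-o)@d2),o+d2*((q-o)@d2)
    return o,d2,k.sum()
L1=fit(A,B);L2=fit(B,C);L3=fit(D,C)
for l in (L1,L2,L3):print(l, np.degrees(np.arctan2(l[1][1],l[1][0])))
def X(a,b): 
    t=np.linalg.solve(np.c_[a[1],-b[1]],b[0]-a[0]); return a[0]+t[0]*a[1]
c1,c2=X(L1,L2),X(L2,L3); print("corners",c1,c2,"w",np.linalg.norm(c1-c2))
yd=L1[1]+L3[1]-0*L2[1]; yd/=np.linalg.norm(yd)
O=(c1+c2)/2-yd*.104; print("outline centre",O,"dir to far",yd,np.degrees(np.arctan2(yd[1],yd[0])),"near corners",O-yd*.104, A,D)
# key
for nm,F,WW,w in(("top",f,W,(110,140,205,235)),("side",s,Ws,(255,320,270,320))):
    mm=np.zeros(WW.shape[:2],bool);mm[w[2]:w[3],w[0]:w[1]]=1
    mm&=WW[...,2]>.0605; c=max(cv2.findContours(mm.astype(np.uint8),0,2)[0],key=cv2.contourArea)
    (u,v),r=cv2.minEnclosingCircle(c); z=np.percentile(WW[mm][:,2],70); print(nm,"key",u,v,r,ray(F,u,v,z).round(4),WW[mm].mean(0).round(4),r*.0)
    ptsk=WW[mm]; print((ptsk.max(0)-ptsk.min(0)).round(3))
E
python3 m.py
python3 - <<'E'
from plant import robot
import numpy as np
for yaw in (np.pi/2,-np.pi/2,0,np.pi): print(yaw,[None if (q:=robot.inverse_kinematics(p,[np.pi,0,yaw])) is None else q for p in ([.584,.03,.28],[.584,.03,.14],[.58,-.11,.14])])
E
```

```text
(array([ 0.6524715 , -0.15020391], dtype=float32), array([-0.08662317, -0.99624115]), np.int64(227)) -94.96936993769681
(array([ 0.5714063 , -0.24675888], dtype=float32), array([-0.99620563,  0.08703096]), np.int64(143)) 175.0071767779533
(array([ 0.5049984 , -0.13751116], dtype=float32), array([-0.0882369 , -0.99609953]), np.int64(225)) -95.0621851614697
corners [ 0.64352818 -0.25305962] [ 0.49590525 -0.24016292] w 0.1481852058846581
outline centre [ 0.57880944 -0.14300952] dir to far [-0.08743006 -0.99617066] -95.01577754981709 near corners [ 0.58790217 -0.03940777] [ 0.65969715 -0.04452544] [ 0.51465919 -0.03421675]
top key 119.08333587646484 222.0 6.00067663192749 [0.4539 0.3626 0.0643] [0.4536 0.3623 0.0634] 0.0
[0.031 0.029 0.006]
side key 284.5 288.0 6.576573371887207 [0.4549 0.3674 0.0642] [0.4541 0.3632 0.0634] 0.0
[0.03  0.031 0.006]
1.5707963267948966 [array([ 0.50221871,  0.40719961, -0.83543686,  1.67286639,  0.31996018,
        1.20481769,  1.16212133]), array([ 0.43924754,  0.54962779, -0.76559843,  1.82336954,  0.45949512,
        0.95482168,  1.04500658]), array([ 0.
[... 402 characters left out ...]
,
        0.87085491, -1.55910182])]
0 [array([ 0.38630218,  0.36432335, -0.66566285,  1.67892514,  0.24014313,
        1.18160055, -0.33932073]), array([ 0.33315037,  0.50519019, -0.61020576,  1.82922418,  0.35651649,
        0.91839401, -0.43832131]), array([ 0.50622989,  0.49339674, -0.52070721,  1.81973698,  0.3035047 ,
        0.90818578, -0.15181825])]
3.141592653589793 [array([ 0.69250507,  0.5420354 , -1.1727408 ,  1.66392134,  0.51803772,
        1.28828959,  2.56204588]), array([ 0.67119863,  0.74791636, -1.17941536,  1.81185304,  0.76874925,
        1.12967688,  2.36305765]), array([-0.63160222,  0.69611694,  1.11129694,  1.88448952, -0.73006089,
        1.03875558, -2.34894241])]
```

Run:
```python
from plant import robot
import numpy as np,cv2
n=np.array([-.033,-.9995]); c=np.array([.584,-.0397]); yaw=-.033
robot.grip(0.35); print(robot.nose_length)
p=c-n*.085
robot.move_straight([.299,-.605,.32])
robot.goto([p[0],p[1],.28],[np.pi,0,yaw])
z=.126+robot.nose_length
robot.move_straight([p[0],p[1],z])
f=robot.grab_frame("side"); cv2.imwrite("pics/pre.png",f["image"][100:300,130:380,::-1].repeat(3,0).repeat(3,1)[:600,:750])
q=c-n*.02
print(robot.move_straight([q[0],q[1],z],vel=.04,contact_N=1.0))
s=robot.sense();print(s["t"],s["tcp_pos"],s["tcp_rot"],s["wrist_force"],s["opening"])
f=robot.grab_frame("side"); cv2.imwrite("pics/con.png",f["image"][100:300,130:380,::-1].repeat(3,0).repeat(3,1)[:600,:750])
```

```text
0.011
False
6.7917 [ 0.58465375 -0.01940096  0.13700091] [-3.14144192e+00 -1.50431855e-05 -3.25668773e-02] [-0.61514443  0.70207385  0.07702303] 0.34858280124406765
```

View pics/con.png

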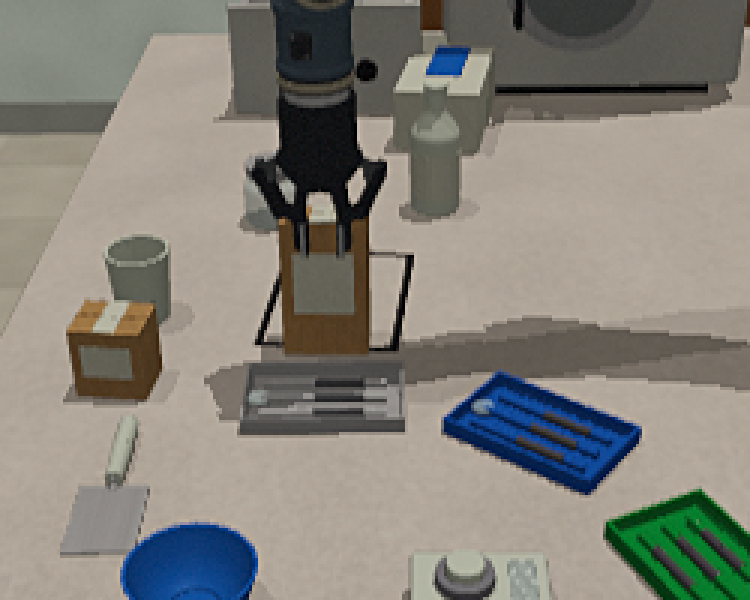

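The two fingertips (at about (305,250) and (340,250)) rest on the upper broad face, centred, and the tray is clear below. I'll keep pushing slowly.

Run:
```python
from plant import robot
import numpy as np,cv2
from h import pts
n=np.array([-.033,-.9995]); c=np.array([.584,-.0397])
def look(k):
    f=robot.grab_frame("side"); cv2.imwrite(f"pics/{k}.png",f["image"][100:300,130:380,::-1].repeat(3,0).repeat(3,1)[:600,:750])
q=c+n*.004
robot.move_straight([q[0],q[1],.137],vel=.04); s=robot.sense();print(s["t"],s["tcp_pos"],s["wrist_force"]);look("p1")
f=robot.grab_frame("top");W=pts(f);m=(W[...,0]>.53)&(W[...,0]<.64)&(W[...,1]<-.03)&(W[...,1]>-.25)&(W[...,2]>.02); print(m.sum(),W[m].min(0),W[m].max(0))
q=c+n*.026
robot.move_straight([q[0],q[1],.137],vel=.04); s=robot.sense();print(s["t"],s["tcp_pos"],s["wrist_force"]); robot.sleep(.4);look("p2")
```

```text
7.5917 [ 0.5838407  -0.04362997  0.13699847] [-0.48238741  0.61674309  0.50031489]
2045 [ 0.53000928 -0.14630043  0.12495684] [ 0.63344579 -0.0303586   0.52743913]
8.3917 [ 0.58312046 -0.0656515   0.13701987] [ 0.6726634   0.03987354 -0.10846269]
```

View pics/p1.png

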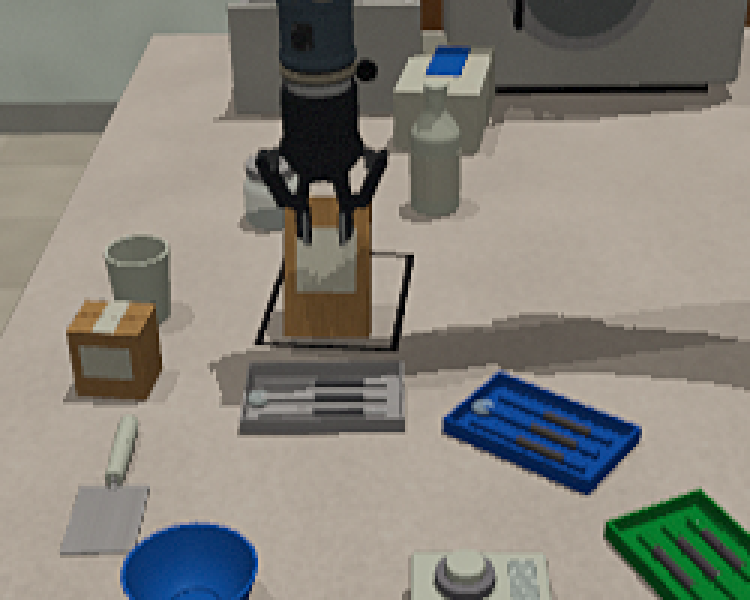

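View pics/p2.png

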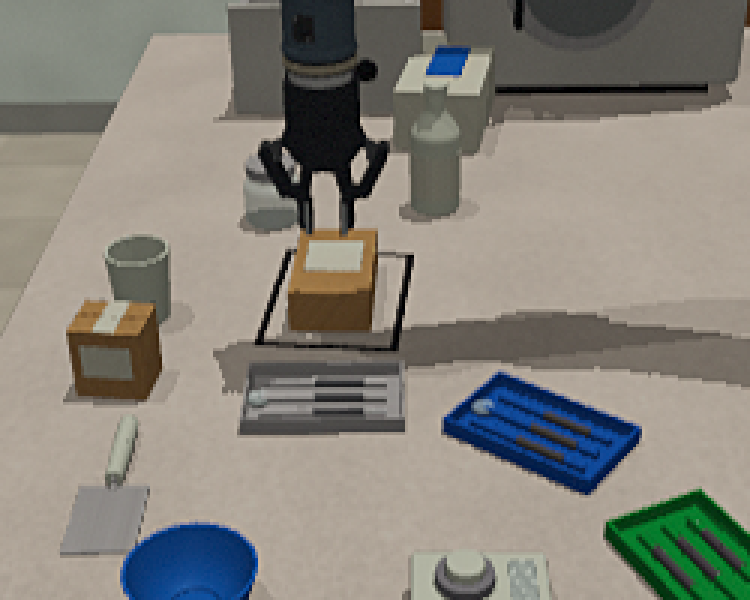

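The carton now lies flat, apparently inside the outline: its near end is at about (333,310) and the near line at about (330,346). I'll retract upward and measure it.

Run:
```python
from plant import robot
import numpy as np,cv2
robot.move_straight([.583,-.0656,.25],vel=.25)
robot.goto([.454,.3625,.22],[np.pi,0,0])
robot.grip(0.0)
for n in("top","side"):
    f=robot.grab_frame(n); np.savez(f"pics/{n}1.npz",**f)
    cv2.imwrite(f"pics/{n}1.png",cv2.resize(f["image"][:,:,::-1],(800,600)))
print(robot.sense()["t"],robot.nose_length)
from h import *
f=load("top1");W=pts(f)
m=(W[...,2]>.03)&(W[...,2]<.07)&(abs(W[...,0]-.58)<.08)&(W[...,1]<-.02)&(W[...,1]>-.27)
print(m.sum(),np.percentile(W[m][:,2],[5,50,95]))
c=max(cv2.findContours(m.astype(np.uint8),0,2)[0],key=cv2.contourArea)
q=np.array([ray(f,u,v,.0505)[:2] for u,v in cv2.boxPoints(cv2.minAreaRect(c))])
O=np.array([.5788,-.1430]);yd=np.array([-.0874,-.9962]);xd=np.array([.9962,-.0874])
print(np.c_[(q-O)@xd,(q-O)@yd].round(4)); print([np.linalg.norm(q[i]-q[i-1]).round(4) for i in(1,2)])
```

```text
11.575 0.011
2044 [0.04713909 0.05069024 0.05397656]
[[-0.0477 -0.0741]
 [ 0.0436 -0.0792]
 [ 0.052   0.072 ]
 [-0.039   0.0763]]
[np.float64(0.0914), np.float64(0.1514)]
```

View pics/top1.png

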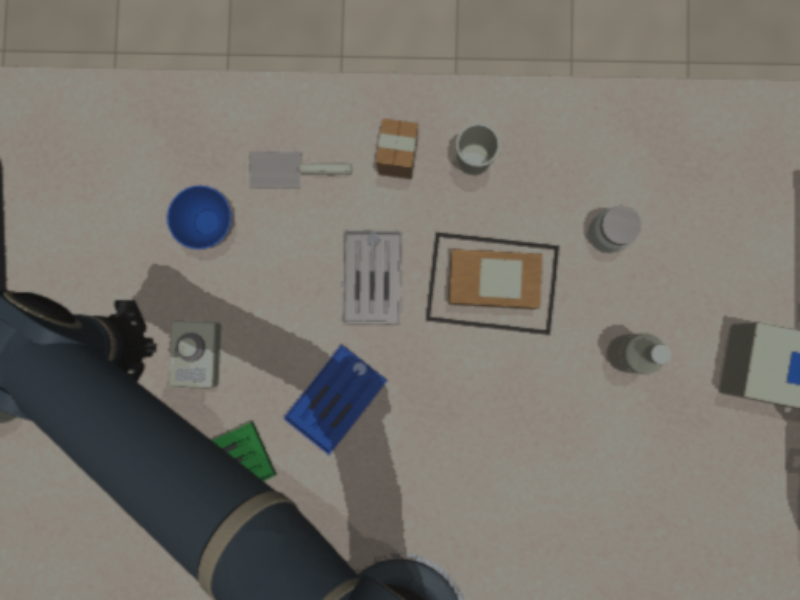

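View pics/side1.png

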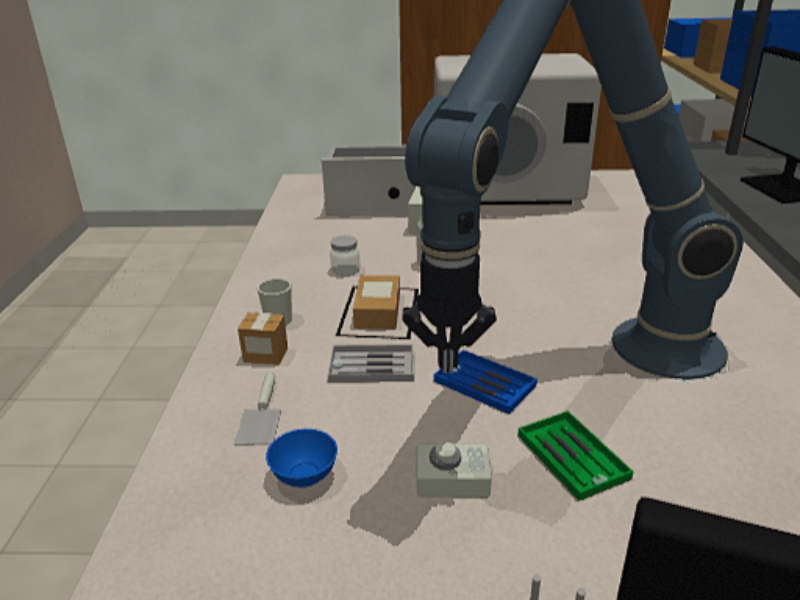

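The carton lies at a height of about 51 mm, centred in the outline: corners within ±52 mm in x and ±79 mm in y. No bystander has moved. The shut fingers are above the key, so I'll press it now.

Run:
```python
from plant import robot
import numpy as np,cv2
robot.move_straight([.454,.3627,.085],vel=.15)
F0=robot.sense()["wrist_force"]
r=robot.move_straight([.454,.3627,.062],vel=.015,contact_N=9)
s=robot.sense(); print(r,s["t"],s["tcp_pos"],s["wrist_force"]-F0)
f=robot.grab_frame("side"); cv2.imwrite("pics/key.png",f["image"][240:340,220:360,::-1].repeat(5,0).repeat(5,1))
robot.sleep(.2); s=robot.sense(); print(s["t"],s["tcp_pos"],s["wrist_force"]-F0)
```

```text
True 13.7583 [0.45399229 0.36269812 0.06714497] [-0.88463275 -2.32650312  5.58451101]
14.0083 [0.45397176 0.3627024  0.06711797] [-1.07737337 -2.54114772  5.92030213]
```

View pics/key.png

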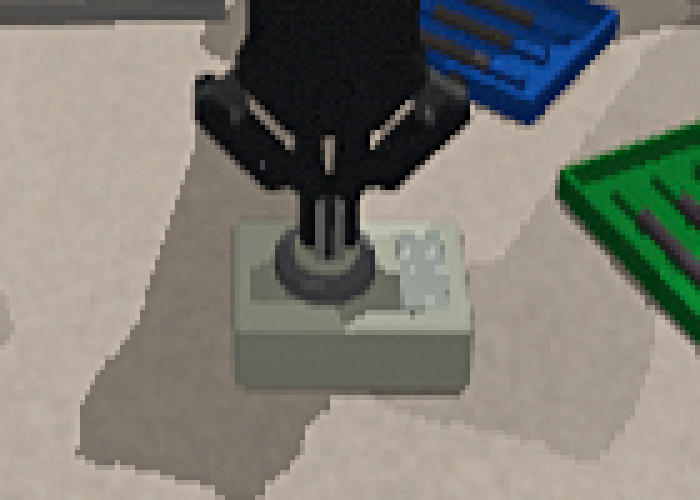

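The fingertips sit on the key inside its housing, at (330,255). Vertical force is 5.6 N at 56 mm tip height, so the key is nearly or fully down. I'll press a little harder to feel the hard stop, then release.

Run:
```python
from plant import robot
import numpy as np,cv2
r=robot.move_straight([.454,.3627,.063],vel=.01,contact_N=10)
s=robot.sense(); print(r,s["t"],s["tcp_pos"],s["wrist_force"])
robot.sleep(.2)
robot.move_straight([.454,.3627,.09],vel=.05)
robot.move_straight([.454,.3627,.22],vel=.2); robot.sleep(.3)
for n in("top","side"):
    f=robot.grab_frame(n); np.savez(f"pics/{n}2.npz",**f)
    cv2.imwrite(f"pics/{n}2.png",cv2.resize(f["image"][:,:,::-1],(800,600)))
from h import *
s=robot.sense(); print(s["t"],s["wrist_force"])
f=load("side2");W=pts(f);Wo=pts(load("side0"))
for X in (Wo,W):
    k=X[270:320,255:320];k=k[k[...,2]>.0605];print(len(k),np.percentile(k[:,2],70))
f=load("top2");W=pts(f);g=load("top0")
d=cv2.absdiff(f["image"],g["image"]).max(2);
m=(W[...,2]>.03)&(W[...,2]<.07)&(abs(W[...,0]-.58)<.08)&(W[...,1]<-.02)&(W[...,1]>-.27)
print(m.sum(),W[m].mean(0))
for n,(u0,u1,v0,v1) in dict(tray=(215,260,145,210),sanit=(385,435,205,245),small=(238,270,72,117),cup=(285,322,75,115),jar=(370,415,125,165),bowl=(103,152,115,162),spat=(155,228,92,125)).items(): print(n,(d[v0:v1,u0:u1]>40).sum())
```

```text
True 14.2417 [0.45398416 0.36269988 0.06711914] [-1.05743668 -0.77000805  5.64505014]
16.2667 [-0.75204935  0.9075932  -0.61536278]
99 0.06422367599315011
98 0.06368415070212152
2054 [ 0.58101226 -0.14197102  0.05044396]
tray 0
sanit 0
small 0
cup 0
jar 0
bowl 0
spat 0
```

View pics/side2.png

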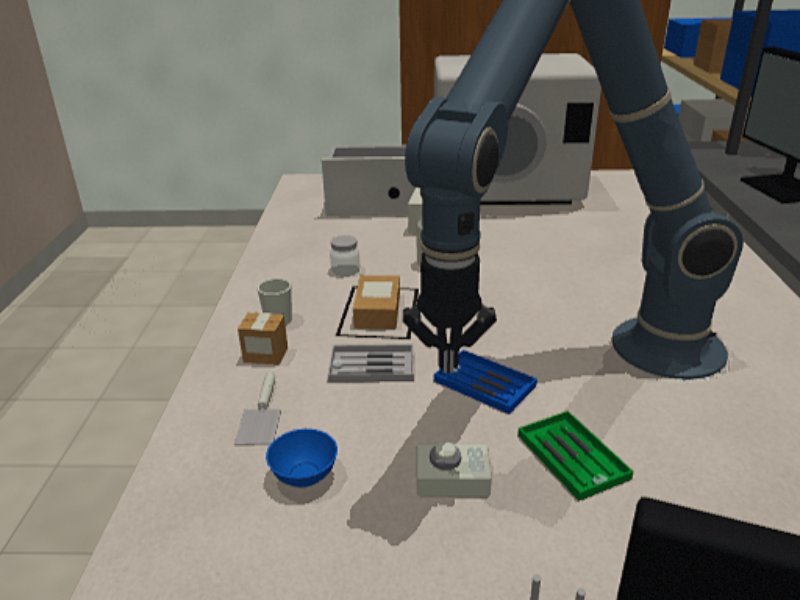

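The carton and bystanders are fine and the key is up again. The contact stop fired without a clear hard stop showing in the settled force, though. There's time to press again in small steps and record force against depth.

Run:
```python
from plant import robot
import numpy as np
robot.move_straight([.454,.3627,.082],vel=.15); robot.sleep(.2)
def F(): return np.mean([(robot.sleep(.02),robot.sense()["wrist_force"][2])[1] for _ in range(6)])
F0=F()
for z in (.077,.075,.073,.071,.069,.068,.067,.0665,.066,.0655):
    robot.move_straight([.454,.3627,z],vel=.03); f=F()-F0; print(z,robot.sense()["tcp_pos"][2].round(5),f.round(2))
    if f>14: break
robot.sleep(.1)
robot.move_straight([.454,.3627,.2],vel=.12); robot.sleep(.4)
s=robot.sense();print(s["t"],s["wrist_force"])
from h import *
f=robot.grab_frame("side");W=pts(f);k=W[270:320,255:320];k=k[k[...,2]>.0605];print(len(k),np.percentile(k[:,2],70))
f=robot.grab_frame("top");W=pts(f);m=(W[...,2]>.03)&(W[...,2]<.07)&(abs(W[...,0]-.58)<.08)&(W[...,1]<-.02)&(W[...,1]>-.27)
print(m.sum(),W[m].mean(0))
```

```text
0.077 0.0769 -0.15
0.075 0.07499 0.52
0.073 0.07318 0.54
0.071 0.07119 2.26
0.069 0.06918 3.35
0.068 0.06815 4.34
0.067 0.06714 5.09
0.0665 0.06706 7.98
0.066 0.067 11.3
0.0655 0.06697 14.23
22.9667 [ 0.95968067 -0.78065198 -0.16493421]
100 0.06411801549945399
2044 [ 0.58110438 -0.14210285  0.05053946]
```

The hard stop shows clearly: force rises from about 5 N to 14 N with no further travel, so the key was right down. It has come up again.

```bash
python3 -c "
from plant import robot
robot.close_job()"
```

```text
the job is handed in; nothing more can be done
```

The job is handed in: the tall carton is lying flat inside the marked rectangle, and the logger's key was pressed right down and has come up again. I pushed the carton over slowly near its top with two fingertips, then pressed the key with the fingers shut.

- **Carton:** it lies about 50.5 mm high. Its corners are within ±52 mm in x and ±79 mm in y of the outline's centre, against a clear half-size of 70 by 100 mm.
- **Key:** it was pressed twice. In the first press the contact stop triggered early at about 5.6 N, so the hard stop was not certain. In the second, force rose from 5 N to 14 N with no more travel at about 67 mm TCP height. Afterwards the key top measured 64.1 mm, against 64.2 mm at the start.
- **Bystanders:** comparing pictures from before the push and after the first key press showed no change at any of them. I did not repeat that after the second press.
- **Robot:** the gripper was in the air above the logger, touching nothing, when I handed in. The arm's clock read about 23 s of the 42 s allowed.

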